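Cross-lap a drying-rack frame and clamp it in the hand press

ROBOT

A 6-joint arm with a two-finger parallel gripper is mounted at the origin on the work surface. World frame = base frame: x ahead of the robot, y to its left, z up, the work surface at z = 0. Lengths are in m, angles in rad, forces in N, time in s.
With the tool pointing down it reaches from about 0.3 to 0.775 m from the base axis. Payload 14.6 kg.
Tool frame: the origin (TCP) lies midway between the tips of the shut fingers; the grasp point (between the pads) lies 19 mm behind it; z points along the fingers, y is the line along which they close (so a half turn about z gives the same grasp; the last joint's range is limited). The gripper opens to 85 mm and grips with 20 to 120 N. Pads are 22 mm wide; open, the fingers measure 114 mm over their backs; the gripper's body (76 mm by 85 mm) begins 54 mm behind the grasp point. The pads swing forward as they close: fully open they stand 13 mm farther back than shut.
Start: joints at [1.234, 0.3, 1.521, -0, 1.321, -0.067], TCP at [0.147, 0.53, 0.231] pointing down, gripper open.
Joint ranges: [-3.03, 3.03], [-0.79, 2.21], [0.23, 2.52], [-1.04, 4.18], [0, 3.07], [-2.55, 2.55]. Speed limits (rad/s): [2.22, 2.22, 2.57, 3.14, 3.14, 3.14].

INTERFACE

Orientations are given as [roll, pitch, yaw] about the fixed x, y, z axes, in that order (R = Rz(yaw) Ry(pitch) Rx(roll)).
In Python, from cell import ctrl gives the robot as it stands.
- The arm moves only by the shell command python3 -m pendant 'ROWS' [FORCE]. ROWS is JSON, a list of rows, each an object with "angular": the turn, a rotation vector about the tool's x, y, z in units of 5 degrees (1.0 is 5 degrees), a list of three; "slide": the shift along the tool's x, y, z in cm, a list of three; "hand": the opening, from 0 (shut) to 1 (fully open). In form: [{"angular": [rx, ry, rz], "slide": [dx, dy, dz], "hand": hand}, ...]. A call has 1 to 20 rows; each row shifts and turns the commanded pose from where the row before left it, along the tool's axes as they then stand; what a row does not reach is not made up. A row lasts 1/12 s, in which the tool goes at most 41.7 mm and 7.16 degrees, less where a joint would pass 70% of its speed; a pose out of reach is approached as far as the arm can. A call is refused whole if a number of a shift passes 4.17 or a number of a turn 1, either way. A call with a gripper value outside its range is refused whole. The fingers move at their own pace and stop on an object; FORCE is the grip in N (left out, the last holds). Time passes only in rows, so rows that do not move let the fingers close. It gives the time, the measured TCP pose, the force, the opening and the grip force at its end, in the units of the state.
- ctrl.state(): the state, without advancing time (a new reading comes with each control period).
- ctrl.read_camera(name): name is "scene" or "top"; returns the picture (480x640x3 uint8, blue, green, red); there is no depth.
- ctrl.calibration(name): a dict with "mtx" (3x3 intrinsics, pixels), "R" (3x3) and "t" (3): a world point X has camera coordinates R X + t. Camera axes: x right, y down, z forward; pixel columns grow to the right and rows downward; lengths in m; the calibration is good to about 2 mm. A picture is of the moment at which its call begins. calibration takes no time and is no camera call.
- ctrl.close_job(): hands the job in; it is judged then, once.
Trained networks look in the newest picture that a camera, given by its name, has taken for a name from the list of things; names that differ only in an ending like _2 or _b are one class to them, and where a whole thing is asked for, a point or a joint stands for the part that bears it (a point fixed in the world has none). Each returns a list of dicts, best first, with "score" (0 to 1); they miss things now and then, are a little off and sometimes report something else, mostly with a low value. They report only what shows in the picture. A call takes as long as a camera call. They do not tell look-alikes from the thing itself.
- ctrl.boxes_of(camera, target): "centre" ([x, y, z] in m, in world coordinates, good to about 4 mm: the middle of the surface that is visible of it).
- ctrl.spot_point(camera, target): "centre" ([x, y, z] in m, in world coordinates, good to about 4 mm: a listed point, or the origin of a listed thing).
The state is a dict: "time_s": time; "joints": joint angles; "joint_vel": joint speeds; "effort": joint torques, N m; "position": TCP position; "orientation": TCP orientation; "contact_force": force on the tool from outside, world axes, zero at the start; "torque": the same for the moment, N m; "finger_gap": finger opening in m; "grip_force": force on a finger pad.
Only numpy, scipy, OpenCV 4.12 (cv2) and the standard library are available. Lean on these libraries where they do the work, as an engineer would, in place of code of your own. Each camera call takes 0.05 s, during which the arm holds its last target. There are 200 camera calls.

TASK

Two wooden slats already lie side by side on the bed of the hand press; take the two loose slats from the bench and lay them crosswise on top as a second layer, centred and as far apart as the two below, so that the four make an even, square noughts-and-crosses frame. Only then flip the lever's safety catch off by pressing its tail down, and after that pull the lever all the way down so that its foot presses on both upper slats, and finish still holding it down there, as it springs back up when let go. Never pull at the lever before the catch is off, and leave the jar, the reel and the pliers where they are.

Things in the scene. Friction and masses are not known exactly. Their poses are not given: they have to be found in the camera images.
- press: grey hand press fixed on the bench, base plate 200 x 280 x 20 mm. Origin on the bench under the centre of the bed, z up. Its y axis runs from the lever's hinge across the bed to where the lever's handle comes down; its x axis is parallel to the hinge. The flat top of the base (z = 20 mm) is the bed. Its position and yaw change from run to run
- bed_mid (a point): centre of the bed, on its top face, 20 mm above the bench; axes as the press. The finished upper layer has its slats along the press's y, their centres 40 mm either side of this point along the press's x and 24 mm above it
- low_a_mid (a point): centre of one of the two dark wooden slats of the lower layer, 140 mm long (its x), 20 mm wide (its y), 16 mm thick (its z), about 30 g; it lies loose on the bed along the press's x, 40 mm from the bed's centre on the side of the hinge
- low_b_mid (a point): centre of the other lower slat, 140 mm long (its x), 20 mm wide (its y), 16 mm thick (its z), about 30 g; likewise 40 mm from the bed's centre on the other side
- slat_a_mid (a point): centre of a loose dark wooden slat lying flat on the bench to the robot's left, 140 mm long (its x), 20 mm wide (its y), 16 mm thick (its z), about 30 g. The two loose slats are alike and may go to either side
- slat_b_mid (a point): centre of the other loose dark wooden slat lying flat on the bench to the robot's left, 140 mm long (its x), 20 mm wide (its y), 16 mm thick (its z), about 30 g
- lever_hinge (a point): point on the lever's hinge line, midway along it; the line runs along the press's x, 85 mm above the bench and 130 mm from the bed's centre towards the press's -y
- lever_grip (a point): centre of the lever's handle, a black round grip 20 mm in diameter and 85 mm long, parallel to the hinge line (press x), 240 mm from the hinge line. The grip stands off to the press's -x side of the lever's 16 mm square steel shaft, its centre 62 mm from the shaft's middle plane, so a gripper can pinch it across and let it turn between the pads as the lever swings
- lever (a joint): lever angle (rad): 0 standing up (leaning 0.18 rad back past upright, away from the bed), growing as it is pulled over the bed, 1.75 fully down against its stop with the shaft level. A spring raises it when let go (about 3 N at the handle; about 8 N with the foot pressing on the frame). With the catch on it is blocked after some 0.05 rad
- foot_mid (a point): centre of the pressing foot, a steel round bar 16 mm in diameter and 130 mm long parallel to the hinge, sprung under the lever 130 mm from the hinge line; with the lever fully down it lies over the bed's centre and is pushed in about 12 mm by a two-layer frame; it first touches at about 1.66 rad
- catch_tab (a point): top middle of the flat steel tail tab (26 x 28 mm) of the safety catch, a rocker on a post on the press's +x side of the lever; 150 mm above the bench when the catch is on, 60 mm from the rocker's pivot towards the press's +x
- catch (a joint): safety catch angle (rad): 0 on (its hook stands in front of the stub on the lever's shaft); grows as the tail is pressed down, off from 0.45, stop at 0.9; it stays where it is left by friction (pressing takes about 2 N)
- jar: bystander: amber glass jar with steel lid, 68 mm in diameter, 85 mm high, origin under its centre
- reel: bystander: dark metal fishing reel lying on its side, 68 mm in diameter, 66 mm high with crank knob, origin under its centre
- pliers: bystander: pliers with orange grips lying flat, 170 mm long, origin on the bench at the pivot
There are look-alikes about, which are no part of the job. Leave any green look-alike of the part that bears low_a_mid alone.

How it is judged:
On the way, in this order (a step that is already met when the one before it is completed fails the run):
1. both loose slats lie crosswise on the lower two as an even frame, let go and at rest, with the lever still up and the catch still on (((x of slat_a_mid in the frame of press between -0.055 and -0.025 m and y of slat_a_mid in the frame of press between -0.015 and 0.015 m and z of slat_a_mid in the frame of press between 0.04 and 0.048 m and x of slat_b_mid in the frame of press between 0.025 and 0.055 m and y of slat_b_mid in the frame of press between -0.015 and 0.015 m and z of slat_b_mid in the frame of press between 0.04 and 0.048 m) or (x of slat_b_mid in the frame of press between -0.055 and -0.025 m and y of slat_b_mid in the frame of press between -0.015 and 0.015 m and z of slat_b_mid in the frame of press between 0.04 and 0.048 m and x of slat_a_mid in the frame of press between 0.025 and 0.055 m and y of slat_a_mid in the frame of press between -0.015 and 0.015 m and z of slat_a_mid in the frame of press between 0.04 and 0.048 m)) and angle between the x axis of each of slat_a_mid, slat_b_mid and the y axis of press, either way round below 0.15 rad and angle between the x axis of each of low_a_mid, low_b_mid and the x axis of press, either way round below 0.15 rad and x of low_a_mid in the frame of press between -0.015 and 0.015 m and y of low_a_mid in the frame of press between -0.055 and -0.025 m and z of low_a_mid in the frame of press between 0.024 and 0.032 m and x of low_b_mid in the frame of press between -0.015 and 0.015 m and y of low_b_mid in the frame of press between 0.025 and 0.055 m and z of low_b_mid in the frame of press between 0.024 and 0.032 m and contact force between each of the arm, the fingers and slat_a below 0.3 N and contact force between each of the arm, the fingers and slat_b below 0.3 N and contact force between each of the arm, the fingers and low_a below 0.3 N and contact force between each of the arm, the fingers and low_b below 0.3 N and linear speed of each of slat_a, slat_b, low_a, low_b below 0.03 m/s and value of joint lever below 0.2 rad and value of joint catch below 0.4 rad), for 0.2 s.
2. the catch is flipped off while the lever still stands up (value of joint catch above 0.45 rad and value of joint lever below 0.2 rad), for 0.1 s.
At the end, for the whole second after the job is handed in: Fingers hold the lever within 0.07 rad of its lower stop, foot pressing both upper slats (over 1.5 N each); catch over 0.45 rad; all four slats at rest, untouched, within 15 mm (height 4 mm) and 0.15 rad of their places in the frame: upper along press y at x +-40 mm, lower along x at y +-40 mm (((x of slat_a_mid in the frame of press between -0.055 and -0.025 m and y of slat_a_mid in the frame of press between -0.015 and 0.015 m and z of slat_a_mid in the frame of press between 0.04 and 0.048 m and x of slat_b_mid in the frame of press between 0.025 and 0.055 m and y of slat_b_mid in the frame of press between -0.015 and 0.015 m and z of slat_b_mid in the frame of press between 0.04 and 0.048 m) or (x of slat_b_mid in the frame of press between -0.055 and -0.025 m and y of slat_b_mid in the frame of press between -0.015 and 0.015 m and z of slat_b_mid in the frame of press between 0.04 and 0.048 m and x of slat_a_mid in the frame of press between 0.025 and 0.055 m and y of slat_a_mid in the frame of press between -0.015 and 0.015 m and z of slat_a_mid in the frame of press between 0.04 and 0.048 m)) and angle between the x axis of each of slat_a_mid, slat_b_mid and the y axis of press, either way round below 0.15 rad and angle between the x axis of each of low_a_mid, low_b_mid and the x axis of press, either way round below 0.15 rad and x of low_a_mid in the frame of press between -0.015 and 0.015 m and y of low_a_mid in the frame of press between -0.055 and -0.025 m and z of low_a_mid in the frame of press between 0.024 and 0.032 m and x of low_b_mid in the frame of press between -0.015 and 0.015 m and y of low_b_mid in the frame of press between 0.025 and 0.055 m and z of low_b_mid in the frame of press between 0.024 and 0.032 m and linear speed of each of slat_a, slat_b, low_a, low_b below 0.03 m/s and contact force between each of the arm, the fingers and slat_a below 0.3 N and contact force between each of the arm, the fingers and slat_b below 0.3 N and contact force between each of the arm, the fingers and low_a below 0.3 N and contact force between each of the arm, the fingers and low_b below 0.3 N and value of joint lever above 1.68 rad and value of joint catch above 0.45 rad and contact force between the fingers and lever above 2 N and contact force between foot and slat_a above 1.5 N and contact force between foot and slat_b above 1.5 N); the arm keeps its last pose, push and grip.
It fails at once if the lever is forced against its catch, or pulled before the catch is off (value of joint lever above 0.2 rad and value of joint catch below 0.3 rad).
It fails at once if the jar is moved more than 30 mm (distance of jar from where it was at the start of the episode above 0.03 m).
It fails at once if the reel is moved more than 30 mm (distance of reel from where it was at the start of the episode above 0.03 m).
It fails at once if the pliers is moved more than 30 mm (distance of pliers from where it was at the start of the episode above 0.03 m).
It also fails if it takes over 72 s, if anything falls off the work surface, if the arm or the gripper's body presses on something with over 40 N, if the wrist force passes 120 N, or if a joint passes its speed limit or range.

## Working session

There is one attempt and no reset: what is moved stays moved. The work goes in short steps, Python scripts to look and compute and a shell command to move; the robot and the scene stay as the last step left them, time stands still between calls to the robot, and variables do not carry over. Pictures are saved under pics/ and viewed, at most 10 in all, crops included, and the job is handed in when it is done.

```bash
mkdir -p pics; ls
python3 - <<'E'
from cell import ctrl
import cv2,numpy as np
for c in("scene","top"):
    cv2.imwrite(f"pics/{c}0.png",ctrl.read_camera(c))
    k=ctrl.calibration(c); print(c,np.round(k["mtx"],0).tolist(),np.round(-k["R"].T@k["t"],3))
    for n in("press","bed_mid","low_a_mid","slat_a_mid","lever_hinge","lever_grip","foot_mid","catch_tab","jar","reel","pliers"):
        print(c,n,[(np.round(d["centre"],3).tolist(),round(d["score"],2)) for d in ctrl.spot_point(c,n)])
s=ctrl.state();print(s)
E
```

```text
pics
scene [[534.0, 0.0, 320.0], [0.0, 534.0, 238.0], [0.0, 0.0, 1.0]] [1.362 0.231 0.835]
scene press []
scene bed_mid [([0.494, -0.022, 0.02], 0.94), ([0.455, -0.198, 0.321], 0.36)]
scene low_a_mid [([0.5, -0.062, 0.028], 0.74), ([0.288, -0.21, 0.008], 0.57), ([0.305, 0.155, 0.008], 0.55)]
scene slat_a_mid [([0.454, 0.259, 0.01], 0.76)]
scene lever_hinge [([0.511, -0.148, 0.088], 0.57)]
scene lever_grip [([0.454, -0.201, 0.321], 0.66)]
scene foot_mid [([0.511, -0.138, 0.218], 0.88)]
scene catch_tab [([0.654, -0.125, 0.148], 0.7)]
scene jar [([0.315, 0.326, -0.0], 0.95)]
scene reel [([0.77, 0.266, 0.001], 0.98)]
scene pliers []
top [[562.0, 0.0, 307.0], [0.0, 562.0, 234.0], [0.0, 0.0, 1.0]] [0.396 0.062 1.348]
top press [([0.495, -0.022, -0.0], 0.73), ([0.496, -0.022, 0.019], 0.47)]
top bed_mid [([0.498, -0.024, 0.021], 0.74)]
top low_a_mid [([0.289, -0.208, 0.012], 0.94), ([0.307, 0.154, 0.012], 0.82), ([0.499, -0.063, 0.026], 0.6), ([0.508, -0.141, 0.217], 0.49)]
top slat_a_mid [([0.458, 0.256, 0.005], 0.94)]
top lever_hinge [([0.51, -0.154, 0.086], 0.69)]
top lever_grip [([0.447,
[... 294 characters left out ...]
027], 0.44)]
{'time_s': 1.2, 'joints': array([ 1.23440289e+00,  2.99858134e-01,  1.52100521e+00,  1.36784735e-05,
        1.32068197e+00, -6.66015173e-02]), 'joint_vel': array([-0.00038576, -0.00029163, -0.00112958,  0.0001399 , -0.00044823,
        0.00021246]), 'effort': array([-1.24507093e-03, -5.43347812e+01, -3.61984992e+01, -1.83530351e-04,
        5.62129771e-04,  2.77353010e-06]), 'position': array([0.14659002, 0.53009732, 0.23130135]), 'orientation': array([ 3.14154453e+00, -1.00728585e-05,  2.87179735e+00]), 'contact_force': array([ 0.08481996, -0.73733325,  0.36895236]), 'torque': array([-0.01154843, -0.001216  ,  0.03711959]), 'grip_force': 0.0, 'finger_gap': 0.08493734486884293}
```

View pics/top0.png

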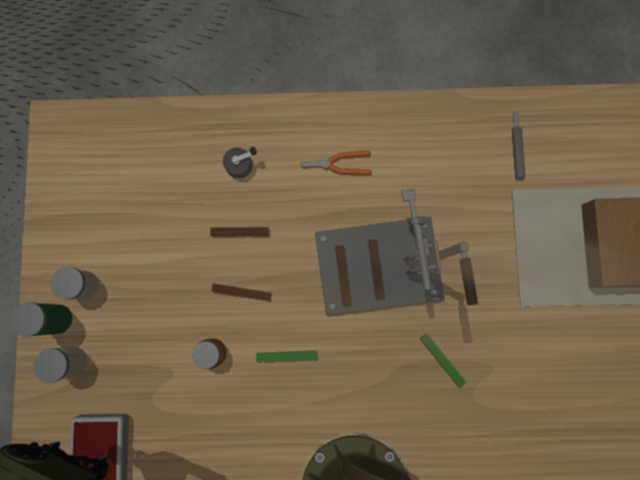

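View pics/scene0.png

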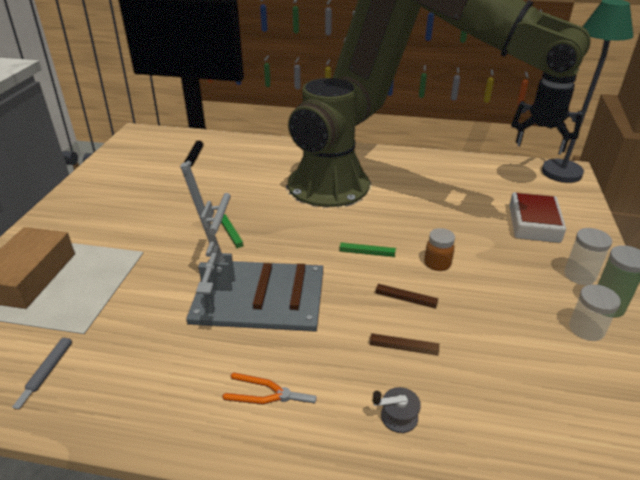

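The top view shows the two loose dark slats at about (240,232) and (241,292), the lower pair at (343,275) and (376,268), and the press yawed a few degrees with its hinge on the right. The scene view agrees. The green bars are decoys. Next I'll measure the slats with colour segmentation.

```bash
cat > h.py <<'E'
import cv2,numpy as np
from cell import ctrl
def ray(c,uv,z):
    k=ctrl.calibration(c);C=-k["R"].T@k["t"]
    d=k["R"].T@np.linalg.solve(k["mtx"],[uv[0],uv[1],1.]);return C+d*(z-C[2])/d[2]
def brown(c,img,box,z):
    """brown blobs in pixel box -> world centre, length, width, yaw of top face at height z"""
    x0,y0,x1,y1=box; hsv=cv2.cvtColor(img,cv2.COLOR_BGR2HSV)
    m=cv2.inRange(hsv,(0,70,20),(22,255,112)); w=np.zeros_like(m); w[y0:y1,x0:x1]=m[y0:y1,x0:x1]
    out=[]
    for q in cv2.findContours(w,cv2.RETR_EXTERNAL,cv2.CHAIN_APPROX_NONE)[0]:
        if cv2.contourArea(q)<150: continue
        P=np.array([ray(c,p[0],z)[:2] for p in q])*1000
        (cx,cy),(a,b),t=cv2.minAreaRect(P.astype(np.float32))
        if a<b:a,b,t=b,a,t+90
        out.append((round(cx),round(cy),round(a),round(b),round((t+90)%180-90,1)))
    return out
E
python3 - <<'E'
from h import *
t=cv2.imread("pics/top0.png");s=cv2.imread("pics/scene0.png")
print("loose top",brown("top",t,(190,210,290,310),.016));print("low top",brown("top",t,(325,235,395,310),.036))
print("loose scene",brown("scene",s,(360,275,450,365),.016));print("low scene",brown("scene",s,(245,255,312,315),.036))
E
```

```text
loose top [(455, 256, 146, 24, 80.3), (599, 260, 143, 24, 88.8)]
low top [(490, 16, 139, 20, 5.8), (503, -62, 138, 20, 5.6)]
loose scene [(610, 261, 138, 31, 89.0), (466, 257, 138, 33, 79.9)]
low scene [(498, 17, 150, 20, 6.0), (510, -61, 151, 21, 5.6)]
```

```bash
cat >> h.py <<'E'
from scipy.spatial.transform import Rotation as Ro
def go(x,y,z,yaw,roll=180.):
    """slide (cm, in present tool axes) and turn (units of 5 deg) to a tool-down pose; yaw in deg"""
    s=ctrl.state();R=Ro.from_euler("xyz",s["orientation"]);T=Ro.from_euler("xyz",[roll,0,yaw],degrees=True)
    print("t",round(s["time_s"],2),"slide",np.round(R.inv().apply(np.array([x,y,z])-s["position"])*100,2),"turn",np.round(np.degrees((R.inv()*T).as_rotvec())/5,2),"gap",round(s["finger_gap"],4),np.round(s["position"],4))
E
python3 - <<'E'
from h import *
t=cv2.imread("pics/top0.png")
hsv=cv2.cvtColor(t,cv2.COLOR_BGR2HSV); m=cv2.inRange(hsv,(0,0,40),(180,75,140)); w=np.zeros_like(m);w[205:325,305:452]=m[205:325,305:452]
w=cv2.morphologyEx(w,cv2.MORPH_CLOSE,np.ones((13,13)));w=cv2.morphologyEx(w,cv2.MORPH_OPEN,np.ones((25,25)))
q=max(cv2.findContours(w,0,1)[0],key=cv2.contourArea);P=np.array([ray("top",p[0],.02)[:2] for p in q])*1000
print(cv2.minAreaRect(P.astype(np.float32)))
for uv in((317,233),(327,315),(443,300),(430,217)):print(ray("top",uv,.02))
go(.456,.257,.23,80.3)
E
python3 -m pendant '[{"angular":[0,0,0],"slide":[-3.37,-1.64,0],"hand":1},{"angular":[0,0,0],"slide":[-3.37,-1.64,0],"hand":1},{"angular":[0,0,0],"slide":[-3.37,-1.64,0],"hand":1},{"angular":[0,0,0],"slide":[-3.37,-1.64,0],"hand":1},{"angular":[0,0,0],"slide":[-3.37,-1.64,0],"hand":1},{"angular":[0,0,0],"slide":[-3.37,-1.64,0],"hand":1},{"angular":[0,0,0],"slide":[-3.37,-1.64,0],"hand":1},{"angular":[0,0,0],"slide":[-3.37,-1.64,0],"hand":1},{"angular":[0,0,0],"slide":[-3.37,-1.64,0],"hand":1},{"angular":[0,0,0],"slide":[-3.37,-1.64,0],"hand":1},{"angular":[0,0,0],"slide":[-3.37,-1.64,0],"hand":1},{"angular":[0,0,0],"slide":[0,0,0],"hand":1}]' 40
python3 -m pendant '[{"angular":[0,0,0.99],"slide":[0,0,0],"hand":0.6},{"angular":[0,0,0.99],"slide":[0,0,0],"hand":0.6},{"angular":[0,0,0.99],"slide":[0,0,0],"hand":0.6},{"angular":[0,0,0.99],"slide":[0,0,0],"hand":0.6},{"angular":[0,0,0.99],"slide":[0,0,0],"hand":0.6},{"angular":[0,0,0.99],"slide":[0,0,0],"hand":0.6},{"angular":[0,0,0.99],"slide":[0,0,0],"hand":0.6},{"angular":[0,0,0.99],"slide":[0,0,0],"hand":0.6},{"angular":[0,0,0.99],"slide":[0,0,0],"hand":0.6},{"angular":[0,0,0.99],"slide":[0,0,0],"hand":0.6},{"angular":[0,0,0.99],"slide":[0,0,0],"hand":0.6},{"angular":[0,0,0.99],"slide":[0,0,0],"hand":0.6},{"angular":[0,0,0.99],"slide":[0,0,0],"hand":0.6},{"angular":[0,0,0.99],"slide":[0,0,0],"hand":0.6},{"angular":[0,0,0.99],"slide":[0,0,0],"hand":0.6},{"angular":[0,0,0.99],"slide":[0,0,0],"hand":0.6},{"angular":[0,0,0.99],"slide":[0,0,0],"hand":0.6},{"angular":[0,0,0],"slide":[0,0,0],"hand":0.6}]'
python3 -c "from h import *; go(.456,.257,.004,80.3)"
```

```text
((512.5769653320312, -76.17105102539062), (200.5933837890625, 292.08447265625), 6.324166774749756)
[0.59214692 0.07400292 0.02      ]
[0.39804256 0.05446005 0.02      ]
[ 0.42799053 -0.21654513  0.02      ]
[ 0.62491068 -0.19596373  0.02      ]
t 1.2 slide [-37.1  -18.07   0.13] turn [ 0.   -0.   16.85] gap 0.0849 [0.1466 0.5301 0.2313]
time_s: 2.2
position: [0.4593, 0.2537, 0.2311]
orientation: [-3.141, 0.001, 2.867]
contact_force: [0.1, 0.2, 0.2]
finger_gap: 0.0855
grip_force: 0.0
time_s: 3.7
position: [0.4557, 0.2576, 0.2313]
orientation: [-3.142, -0.0, 1.399]
contact_force: [-0.4, 0.1, -0.2]
finger_gap: 0.0515
grip_force: 0.0
t 3.7 slide [-0.05  0.04 22.73] turn [-0.   -0.   -0.03] gap 0.0515 [0.4557 0.2576 0.2313]
```

```bash
python3 -m pendant '[{"angular":[0,0,0],"slide":[0,0,3.8],"hand":0.6},{"angular":[0,0,0],"slide":[0,0,3.8],"hand":0.6},{"angular":[0,0,0],"slide":[0,0,3.8],"hand":0.6},{"angular":[0,0,0],"slide":[0,0,3.8],"hand":0.6},{"angular":[0,0,0],"slide":[0,0,3.8],"hand":0.6},{"angular":[0,0,0],"slide":[0,0,2.2],"hand":0.6},{"angular":[0,0,0],"slide":[0,0,1.2],"hand":0.6},{"angular":[0,0,0],"slide":[0,0,0.4],"hand":0.6},{"angular":[0,0,0],"slide":[0,0,0],"hand":0.1},{"angular":[0,0,0],"slide":[0,0,0],"hand":0},{"angular":[0,0,0],"slide":[0,0,0],"hand":0},{"angular":[0,0,0],"slide":[0,0,0],"hand":0},{"angular":[0,0,0],"slide":[0,0,0],"hand":0},{"angular":[0,0,0],"slide":[0,0,0],"hand":0},{"angular":[0,0,0],"slide":[0,0,0],"hand":0}]' 40
python3 -c "from h import *; go(.457,-.027,.15,96.2)"
```

```text
time_s: 4.95
position: [0.4568, 0.2579, 0.0051]
orientation: [3.139, -0.002, 1.403]
contact_force: [-0.7, -0.1, 8.4]
finger_gap: 0.0188
grip_force: 40.1
t 4.95 slide [-28.06   4.8  -14.53] turn [ 0.03 -0.02 -3.16] gap 0.0188 [0.4568 0.2579 0.0051]
```

```bash
python3 -m pendant '[{"angular":[0,0,0],"slide":[0,0,-2],"hand":0},{"angular":[0,0,0],"slide":[0,0,-3.5],"hand":0},{"angular":[0,0,0],"slide":[0,0,-3.5],"hand":0},{"angular":[0,0,0],"slide":[0,0,-3.5],"hand":0},{"angular":[0,0,0],"slide":[0,0,-2.3],"hand":0},{"angular":[0,0,0],"slide":[-2,0.3,0],"hand":0},{"angular":[0,0,0],"slide":[-3.5,0.6,0],"hand":0},{"angular":[0,0,0],"slide":[-3.5,0.6,0],"hand":0},{"angular":[0,0,0],"slide":[-3.5,0.6,0],"hand":0},{"angular":[0,0,0],"slide":[-3.5,0.6,0],"hand":0},{"angular":[0,0,0],"slide":[-3.5,0.6,0],"hand":0},{"angular":[0,0,0],"slide":[-3.5,0.6,0],"hand":0},{"angular":[0,0,0],"slide":[-3.5,0.6,0],"hand":0},{"angular":[0,0,-0.79],"slide":[-1.5,0.3,0],"hand":0},{"angular":[0,0,-0.79],"slide":[0,0,0],"hand":0},{"angular":[0,0,-0.79],"slide":[0,0,0],"hand":0},{"angular":[0,0,-0.79],"slide":[0,0,0],"hand":0},{"angular":[0,0,0],"slide":[0,0,0],"hand":0},{"angular":[0,0,0],"slide":[0,0,0],"hand":0}]'
python3 - <<'E'
from h import *
go(.457,-.027,.042,96.2)
s=ctrl.read_camera("scene");cv2.imwrite("pics/s1.png",s[60:400,120:520]);t=ctrl.read_camera("top");cv2.imwrite("pics/t1.png",cv2.resize(t[150:350,250:500],None,fx=2.4,fy=2.4))
for n in("bed_mid","slat_a_mid"):
  for c in("scene","top"):print(c,n,[(np.round(d["centre"],3).tolist(),round(d["score"],2)) for d in ctrl.spot_point(c,n)])
E
```

```text
time_s: 6.53
position: [0.4565, -0.0267, 0.1519]
orientation: [3.141, 0.0, 1.677]
contact_force: [0.0, -0.5, -1.3]
finger_gap: 0.0187
grip_force: 39.3
t 6.53 slide [-0.04  0.04 10.99] turn [ 0.01  0.   -0.02] gap 0.0187 [ 0.4565 -0.0267  0.1519]
scene bed_mid [([0.494, -0.021, 0.02], 0.81), ([0.6, 0.262, 0.013], 0.48)]
top bed_mid []
scene slat_a_mid [([0.456, -0.027, 0.156], 0.82)]
top slat_a_mid [([0.49, 0.019, 0.03], 0.46), ([0.768, 0.264, -0.002], 0.37)]
```

View pics/s1.png

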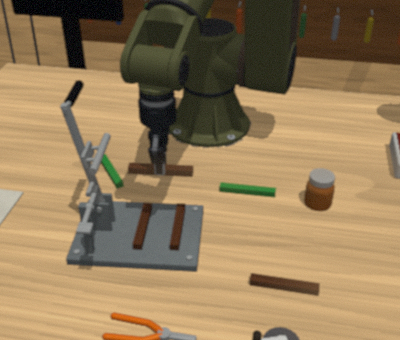

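The slat is held crosswise at crop pixel (160,170), above the near side of the bed, and the lever and catch are untouched. I'll lower it now.

```bash
python3 -m pendant '[{"angular":[0,0,0],"slide":[0,0,3],"hand":0},{"angular":[0,0,0],"slide":[0,0,3],"hand":0},{"angular":[0,0,0],"slide":[0,0,2.5],"hand":0},{"angular":[0,0,0],"slide":[0,0,1.2],"hand":0},{"angular":[0,0,0],"slide":[0,0,0.6],"hand":0},{"angular":[0,0,0],"slide":[0,0,0.4],"hand":0},{"angular":[0,0,0],"slide":[0,0,0.3],"hand":0},{"angular":[0,0,0],"slide":[0,0,0],"hand":0},{"angular":[0,0,0],"slide":[0,0,0],"hand":0}]'
python3 -c "from h import *; go(.457,-.027,.042,96.2)"
```

```text
time_s: 7.58
position: [0.4568, -0.0267, 0.042]
orientation: [3.141, 0.0, 1.679]
contact_force: [0.6, 0.6, -0.0]
finger_gap: 0.019
grip_force: 39.2
t 7.58 slide [-0.03  0.02 -0.  ] turn [ 0.01  0.   -0.  ] gap 0.019 [ 0.4568 -0.0267  0.042 ]
```

```bash
python3 -m pendant '[{"angular":[0,0,0],"slide":[0,0,0.12],"hand":0},{"angular":[0,0,0],"slide":[0,0,0],"hand":0.15},{"angular":[0,0,0],"slide":[0,0,0],"hand":0.3},{"angular":[0,0,0],"slide":[0,0,0],"hand":0.45},{"angular":[0,0,0],"slide":[0,0,0],"hand":0.5},{"angular":[0,0,0],"slide":[0,0,0],"hand":0.5},{"angular":[0,0,0],"slide":[0,0,-0.5],"hand":0.5},{"angular":[0,0,0],"slide":[0,0,-2],"hand":0.5},{"angular":[0,0,0],"slide":[0,0,-3],"hand":0.5},{"angular":[0,0,0],"slide":[0,0,-3.5],"hand":0.5},{"angular":[0,0,0],"slide":[0,0,-2],"hand":0.5},{"angular":[0,0,0],"slide":[0,0,0],"hand":0.6}]'
python3 -c "from h import *; go(.600,.260,.15,88.8)"
```

```text
time_s: 8.58
position: [0.4581, -0.0269, 0.1546]
orientation: [3.135, 0.002, 1.679]
contact_force: [0.8, 0.1, 0.8]
finger_gap: 0.0513
grip_force: 0.0
t 8.58 slide [26.99 17.2   0.53] turn [0.08 0.01 1.48] gap 0.0513 [ 0.4581 -0.0269  0.1546]
```

```bash
python3 -m pendant '[{"angular":[0,0,0],"slide":[2.7,1.72,0],"hand":0.6},{"angular":[0,0,0],"slide":[2.7,1.72,0],"hand":0.6},{"angular":[0,0,0],"slide":[2.7,1.72,0],"hand":0.6},{"angular":[0,0,0],"slide":[2.7,1.72,0],"hand":0.6},{"angular":[0,0,0],"slide":[2.7,1.72,0],"hand":0.6},{"angular":[0,0,0],"slide":[2.7,1.72,0],"hand":0.6},{"angular":[0,0,0],"slide":[2.7,1.72,0],"hand":0.6},{"angular":[0,0,0],"slide":[2.7,1.72,0],"hand":0.6},{"angular":[0,0,0],"slide":[2.7,1.72,0],"hand":0.6},{"angular":[0,0,0],"slide":[2.7,1.72,0],"hand":0.6},{"angular":[0,0,0.74],"slide":[0,0,0],"hand":0.6},{"angular":[0,0,0.74],"slide":[0,0,0],"hand":0.6},{"angular":[0,0,0],"slide":[0,0,0],"hand":0.6},{"angular":[0,0,0],"slide":[0,0,0],"hand":0.6}]'
python3 - <<'E'
from h import *
go(.601,.260,.005,88.8)
t=ctrl.read_camera("top");cv2.imwrite("pics/t2.png",cv2.resize(t[180:340,190:450],None,fx=3,fy=3))
s=ctrl.read_camera("scene");cv2.imwrite("pics/s2.png",cv2.resize(s[220:380,180:450],None,fx=2.9,fy=2.9))
for n in("slat_a_mid","low_a_mid"):
  for c in("scene","top"):print(c,n,[(np.round(d["centre"],3).tolist(),round(d["score"],2)) for d in ctrl.spot_point(c,n)])
E
```

```text
time_s: 9.75
position: [0.5981, 0.2602, 0.1496]
orientation: [-3.141, 0.0, 1.552]
contact_force: [0.1, 0.4, -0.4]
finger_gap: 0.0513
grip_force: 0.0
t 9.75 slide [-1.000e-02  3.000e-01  1.446e+01] turn [-0.01  0.    0.02] gap 0.0513 [0.5981 0.2602 0.1496]
scene slat_a_mid [([0.656, -0.126, 0.149], 0.16)]
top slat_a_mid [([0.459, -0.029, 0.04], 0.88)]
scene low_a_mid [([0.306, 0.157, 0.009], 0.81), ([0.289, -0.21, 0.008], 0.61)]
top low_a_mid [([0.502, -0.063, 0.026], 0.77), ([0.291, -0.209, 0.011], 0.66)]
```

View pics/t2.png

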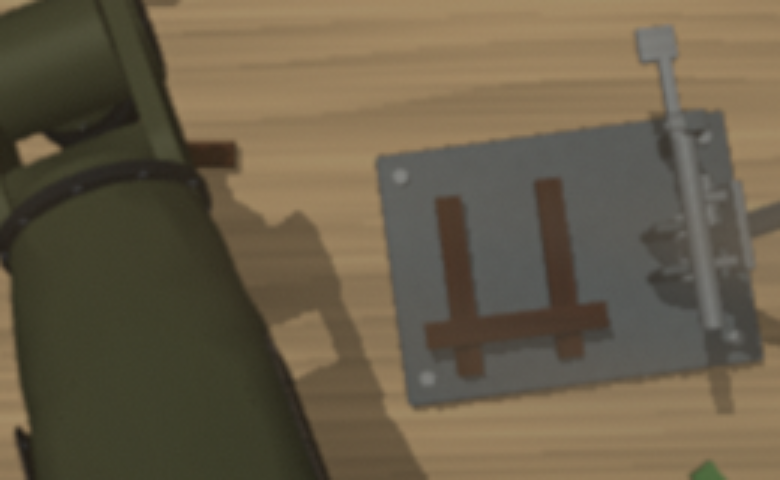

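The first upper slat lies squarely across the lower pair, at crop (515,325), with the second loose slat under the arm. I'll cross-check the bed's centre line using the foot bar.

```bash
python3 - <<'E'
from h import *
f=lambda u,v:(190+u/3,180+v/3)
for n,uv,z in(("foot",(680,118),.218),("foot",(712,328),.218),("up1",(427,337),.052),("up1",(607,314),.052),("la",(548,180),.036),("la",(570,358),.036),("lb",(450,198),.036),("lb",(470,377),.036),("screw",(400,176),.02),("screw",(427,378),.02)):print(n,ray("top",f(*uv),z))
E
python3 -m pendant '[{"angular":[0,0,0],"slide":[0,0.25,3.5],"hand":0.6},{"angular":[0,0,0],"slide":[0,0,3.5],"hand":0.6},{"angular":[0,0,0],"slide":[0,0,3.5],"hand":0.6},{"angular":[0,0,0],"slide":[0,0,2],"hand":0.6},{"angular":[0,0,0],"slide":[0,0,1.2],"hand":0.6},{"angular":[0,0,0],"slide":[0,0,0.7],"hand":0.6},{"angular":[0,0,0],"slide":[0,0,0],"hand":0.1},{"angular":[0,0,0],"slide":[0,0,0],"hand":0},{"angular":[0,0,0],"slide":[0,0,0],"hand":0},{"angular":[0,0,0],"slide":[0,0,0],"hand":0},{"angular":[0,0,0],"slide":[0,0,0],"hand":0},{"angular":[0,0,0],"slide":[0,0,0],"hand":0},{"angular":[0,0,0],"slide":[0,0,0],"hand":0}]'
python3 -c "from h import *; go(.537,-.018,.15,96.2)"
```

```text
foot [ 0.58655878 -0.13036097  0.218     ]
foot [ 0.44482786 -0.14509375  0.218     ]
up1 [0.44919509 0.04128724 0.052     ]
up1 [ 0.46414579 -0.09638158  0.052     ]
la [ 0.57037478 -0.05644069  0.036     ]
la [ 0.43173287 -0.06863668  0.036     ]
lb [0.55777987 0.02048935 0.036     ]
lb [0.4185777  0.00865924 0.036     ]
screw [0.57817681 0.05918467 0.02      ]
screw [0.41867452 0.04152045 0.02      ]
time_s: 11.13
position: [0.6017, 0.2606, 0.008]
orientation: [3.139, -0.001, 1.55]
contact_force: [-0.0, 0.6, 7.1]
finger_gap: 0.0183
grip_force: 40.6
t 11.13 slide [-27.97  -5.84 -14.25] turn [ 0.03 -0.01 -1.48] gap 0.0183 [0.6017 0.2606 0.008 ]
```

```bash
python3 -m pendant '[{"angular":[0,0,0],"slide":[0,0,-2],"hand":0},{"angular":[0,0,0],"slide":[0,0,-3.5],"hand":0},{"angular":[0,0,0],"slide":[0,0,-3.5],"hand":0},{"angular":[0,0,0],"slide":[0,0,-3.5],"hand":0},{"angular":[0,0,0],"slide":[0,0,-1.8],"hand":0},{"angular":[0,0,0],"slide":[-2,-0.4,0],"hand":0},{"angular":[0,0,0],"slide":[-3.5,-0.7,0],"hand":0},{"angular":[0,0,0],"slide":[-3.5,-0.7,0],"hand":0},{"angular":[0,0,0],"slide":[-3.5,-0.7,0],"hand":0},{"angular":[0,0,0],"slide":[-3.5,-0.7,0],"hand":0},{"angular":[0,0,0],"slide":[-3.5,-0.7,0],"hand":0},{"angular":[0,0,0],"slide":[-3.5,-0.7,0],"hand":0},{"angular":[0,0,0],"slide":[-3.5,-0.7,0],"hand":0},{"angular":[0,0,-0.74],"slide":[-1.5,-0.25,0],"hand":0},{"angular":[0,0,-0.74],"slide":[0,0,0],"hand":0},{"angular":[0,0,0],"slide":[0,0,0],"hand":0},{"angular":[0,0,0],"slide":[0,0,0],"hand":0}]'
python3 - <<'E'
from h import *
go(.540,-.018,.044,96.2)
s=ctrl.read_camera("scene");cv2.imwrite("pics/s3.png",cv2.resize(s[140:340,160:360],None,fx=3,fy=3))
for n in("slat_a_mid",):
  for c in("scene",):print(c,n,[(np.round(d["centre"],3).tolist(),round(d["score"],2)) for d in ctrl.spot_point(c,n)])
E
```

```text
time_s: 12.55
position: [0.5395, -0.0185, 0.1496]
orientation: [3.141, 0.0, 1.677]
contact_force: [1.1, 0.2, -0.4]
finger_gap: 0.0189
grip_force: 39.8
t 12.55 slide [ 0.04  0.05 10.56] turn [ 0.01  0.   -0.03] gap 0.0189 [ 0.5395 -0.0185  0.1496]
scene slat_a_mid [([0.458, -0.026, 0.046], 0.96)]
```

View pics/s3.png

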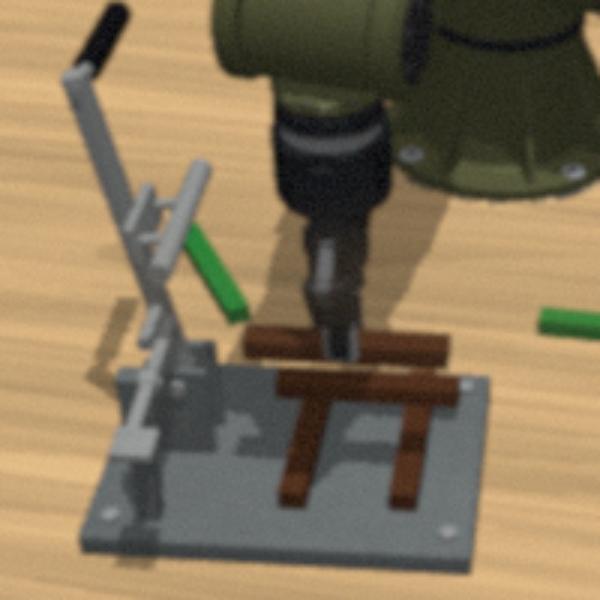

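The second slat is held level at crop (345,347), and the first is lying flat at (368,385). I'll lower the second one.

```bash
python3 -m pendant '[{"angular":[0,0,0],"slide":[0,0,3],"hand":0},{"angular":[0,0,0],"slide":[0,0,3],"hand":0},{"angular":[0,0,0],"slide":[0,0,2.2],"hand":0},{"angular":[0,0,0],"slide":[0,0,1.2],"hand":0},{"angular":[0,0,0],"slide":[0,0,0.6],"hand":0},{"angular":[0,0,0],"slide":[0,0,0.4],"hand":0},{"angular":[0,0,0],"slide":[0,0,0],"hand":0},{"angular":[0,0,0],"slide":[0,0,0],"hand":0}]'
python3 -m pendant '[{"angular":[0,0,0],"slide":[0,0,0.15],"hand":0},{"angular":[0,0,0],"slide":[0,0,0],"hand":0}]'
```

```text
time_s: 13.32
position: [0.54, -0.0185, 0.0461]
orientation: [3.14, 0.0, 1.679]
contact_force: [0.1, -0.3, -0.1]
finger_gap: 0.0189
grip_force: 39.8
time_s: 13.48
position: [0.5397, -0.0185, 0.0442]
orientation: [3.14, 0.0, 1.679]
contact_force: [0.4, 0.1, 0.2]
finger_gap: 0.0186
grip_force: 39.8
```

```bash
python3 -m pendant '[{"angular":[0,0,0],"slide":[0,0,0.12],"hand":0},{"angular":[0,0,0],"slide":[0,0,0],"hand":0}]'
python3 -m pendant '[{"angular":[0,0,0],"slide":[0,0,0.1],"hand":0},{"angular":[0,0,0],"slide":[0,0,0],"hand":0}]'
```

```text
time_s: 13.65
position: [0.5398, -0.0186, 0.0439]
orientation: [3.14, 0.0, 1.679]
contact_force: [-6.4, 0.7, 14.7]
finger_gap: 0.0186
grip_force: 41.4
time_s: 13.82
position: [0.5399, -0.0185, 0.0438]
orientation: [3.14, 0.0, 1.679]
contact_force: [-12.8, 1.2, 27.6]
finger_gap: 0.0188
grip_force: 42.9
```

```bash
python3 -m pendant '[{"angular":[0,0,0],"slide":[0,0,-0.2],"hand":0},{"angular":[0,0,0],"slide":[0,0,0],"hand":0.15},{"angular":[0,0,0],"slide":[0,0,0],"hand":0.3},{"angular":[0,0,0],"slide":[0,0,0],"hand":0.45},{"angular":[0,0,0],"slide":[0,0,0],"hand":0.5},{"angular":[0,0,0],"slide":[0,0,0],"hand":0.5},{"angular":[0,0,0],"slide":[0,0,-0.5],"hand":0.5},{"angular":[0,0,0],"slide":[0,0,-2],"hand":0.5},{"angular":[0,0,0],"slide":[0,0,-3],"hand":0.5},{"angular":[0,0,0],"slide":[0,0,-3.5],"hand":0.5},{"angular":[0,0,0],"slide":[0,0,-3.5],"hand":0.3},{"angular":[0,0,0],"slide":[3.5,0,-3.5],"hand":0},{"angular":[0,0,0],"slide":[4,0,0],"hand":0},{"angular":[0,0,0],"slide":[4,0,0],"hand":0},{"angular":[0,0,0],"slide":[4,0,0],"hand":0},{"angular":[0,0,0],"slide":[0,0,0],"hand":0},{"angular":[0,0,0],"slide":[0,0,0],"hand":0}]'
python3 - <<'E'
from h import *
t=ctrl.read_camera("top");cv2.imwrite("pics/t4.png",cv2.resize(t[180:340,300:500],None,fx=3,fy=3))
s=ctrl.read_camera("scene");cv2.imwrite("pics/s4.png",s)
for n in("slat_a_mid","low_a_mid","catch_tab","lever_grip","lever_hinge","bed_mid"):
  for c in("scene","top"):print(c,n,[(np.round(d["centre"],3).tolist(),round(d["score"],2)) for d in ctrl.spot_point(c,n)])
E
```

```text
time_s: 15.23
position: [0.5228, 0.1318, 0.1981]
orientation: [3.141, 0.0, 1.682]
contact_force: [-0.2, -1.0, -0.2]
finger_gap: 0.0002
grip_force: 0.0
scene slat_a_mid []
top slat_a_mid [([0.457, -0.026, 0.036], 0.93)]
scene low_a_mid [([0.289, -0.212, 0.006], 0.87), ([0.306, 0.156, 0.009], 0.74), ([0.5, -0.062, 0.029], 0.69), ([0.654, -0.126, 0.148], 0.56)]
top low_a_mid [([0.503, -0.065, 0.03], 0.95), ([0.287, -0.206, 0.014], 0.87)]
scene catch_tab [([0.651, -0.129, 0.148], 0.98), ([0.54, -0.019, 0.046], 0.16)]
top catch_tab [([0.654, -0.125, 0.15], 0.56)]
scene lever_grip [([0.453, -0.201, 0.322], 0.97)]
top lever_grip [([0.449, -0.207, 0.32], 0.65)]
scene lever_hinge [([0.512, -0.15, 0.085], 0.71)]
top lever_hinge [([0.508, -0.154, 0.082], 0.74), ([0.498, -0.02, 0.02], 0.3)]
scene bed_mid [([0.493, -0.021, 0.022], 0.77)]
top bed_mid [([0.499, -0.019, 0.02], 0.82), ([0.317, 0.325, -0.001], 0.67), ([0.509, -0.136, 0.22], 0.43), ([0.449, -0.202, 0.321], 0.15)]
```

View pics/t4.png

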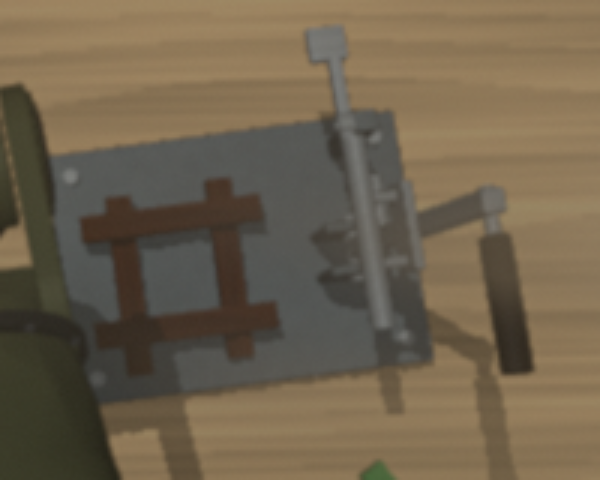

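The frame is even, with upper slats at crop (172,218) and (187,325), and the catch tab is at (327,43). Next is the tab.

```bash
python3 -m pendant '[{"angular":[0,0,0],"slide":[0,3.2,0],"hand":0},{"angular":[0,0,0],"slide":[0,3.2,0],"hand":0},{"angular":[0,0,0],"slide":[0,3.2,0],"hand":0},{"angular":[0,0,0],"slide":[0,0.4,0],"hand":0},{"angular":[0,0,0],"slide":[-3.4,0,0],"hand":0},{"angular":[0,0,0],"slide":[-3.4,0,0],"hand":0},{"angular":[0,0,0],"slide":[-3.4,0,0],"hand":0},{"angular":[0,0,0],"slide":[-3.4,0,0],"hand":0},{"angular":[0,0,0],"slide":[-3.4,0,0],"hand":0},{"angular":[0,0,0],"slide":[-3.4,0,0],"hand":0},{"angular":[0,0,0],"slide":[-3.4,0,0],"hand":0},{"angular":[0,0,0],"slide":[-3,0,0],"hand":0},{"angular":[0,0,0],"slide":[0,0,0],"hand":0}]'
python3 -c "from h import *; go(.653,-.126,.155,96.2)"
```

```text
time_s: 17.02
position: [0.6512, -0.1308, 0.1975]
orientation: [-3.141, 0.001, 1.674]
contact_force: [-1.2, 0.8, -0.1]
finger_gap: 0.0001
grip_force: 0.0
t 17.02 slide [0.46 0.23 4.25] turn [-0.    0.01 -0.05] gap 0.0001 [ 0.6512 -0.1308  0.1975]
```

```bash
python3 -m pendant '[{"angular":[0,0,0],"slide":[0.45,0.2,0],"hand":0},{"angular":[0,0,0],"slide":[0,0,2],"hand":0},{"angular":[0,0,0],"slide":[0,0,2],"hand":0},{"angular":[0,0,0],"slide":[0,0,0.5],"hand":0},{"angular":[0,0,0],"slide":[0,0,0.5],"hand":0},{"angular":[0,0,0],"slide":[0,0,0.5],"hand":0},{"angular":[0,0,0],"slide":[0,0,0.5],"hand":0}]'
python3 -m pendant '[{"angular":[0,0,0],"slide":[0,0,0.5],"hand":0},{"angular":[0,0,0],"slide":[0,0,0.5],"hand":0},{"angular":[0,0,0],"slide":[0,0,0.4],"hand":0}]'
python3 -m pendant '[{"angular":[0,0,0],"slide":[0,0,0.4],"hand":0},{"angular":[0,0,0],"slide":[0,0,0.3],"hand":0},{"angular":[0,0,0],"slide":[0,0,0],"hand":0},{"angular":[0,0,0],"slide":[0,0,0],"hand":0}]'
```

```text
time_s: 17.6
position: [0.6536, -0.1204, 0.1388]
orientation: [3.14, 0.0, 1.679]
contact_force: [-0.9, -0.6, 1.6]
finger_gap: 0.0002
grip_force: 0.9
time_s: 17.85
position: [0.6532, -0.1209, 0.1237]
orientation: [3.141, 0.0, 1.679]
contact_force: [-0.2, -0.1, 1.4]
finger_gap: 0.0001
grip_force: 0.8
time_s: 18.18
position: [0.653, -0.1209, 0.1166]
orientation: [-3.141, -0.0, 1.679]
contact_force: [0.4, 0.4, 0.2]
finger_gap: -0.0001
grip_force: 0.0
```

```bash
python3 -m pendant '[{"angular":[0,0,0],"slide":[0,0,0.3],"hand":0},{"angular":[0,0,0],"slide":[0,0,0.3],"hand":0}]'
python3 -m pendant '[{"angular":[0,0,0],"slide":[0,0,-2],"hand":0},{"angular":[0,0,0],"slide":[0,0,-3.5],"hand":0},{"angular":[0,0,0],"slide":[0,0,-3.5],"hand":0},{"angular":[0,0,0],"slide":[3,2,-2],"hand":0},{"angular":[0,0,0],"slide":[3.4,0,0],"hand":0},{"angular":[0,0,0],"slide":[3.4,0,0],"hand":0},{"angular":[0,0,0],"slide":[3.4,0,0],"hand":0},{"angular":[0,0,0],"slide":[3.4,0,0],"hand":0},{"angular":[0,0,0],"slide":[0,0,0],"hand":0}]'
python3 - <<'E'
from h import *
s=ctrl.read_camera("scene");cv2.imwrite("pics/s5.png",cv2.resize(s[130:340,160:360],None,fx=2.8,fy=2.8))
for c in("scene","top"):
  if c=="top":ctrl.read_camera(c)
  print(c,[(np.round(d["centre"],3).tolist(),round(d["score"],2)) for d in ctrl.spot_point(c,"catch_tab")])
go(.4425,-.204,.45,6.2)
E
```

```text
time_s: 18.35
position: [0.6533, -0.1209, 0.111]
orientation: [3.141, 0.0, 1.679]
contact_force: [0.1, -0.1, 2.1]
finger_gap: 0.0
grip_force: 0.7
time_s: 19.1
position: [0.6543, 0.0519, 0.2207]
orientation: [-3.141, -0.001, 1.684]
contact_force: [0.6, 0.3, 0.4]
finger_gap: 0.0004
grip_force: 0.0
scene [([0.642, -0.124, 0.114], 0.75), ([0.494, -0.02, 0.025], 0.55)]
top [([0.642, -0.127, 0.115], 0.46)]
t 19.3 slide [-22.52 -23.82 -22.93] turn [-0.    0.   17.99] gap 0.0001 [0.6551 0.0454 0.2206]
```

View pics/s5.png

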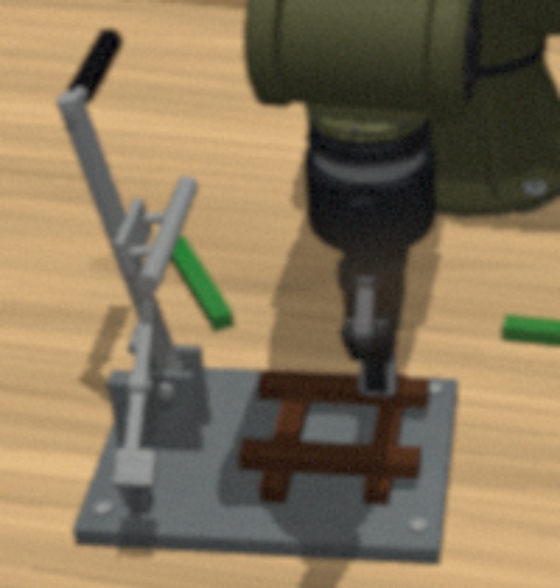

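The tab now reads z ≈ 0.115, which puts the catch at about 0.63 rad, so it is off. The lever is still up and the frame intact. Now for the grip.

```bash
python3 -m pendant '[{"angular":[0,0,0],"slide":[0,0,-3.4],"hand":0.3},{"angular":[0,0,0],"slide":[0,0,-3.4],"hand":0.6},{"angular":[0,0,0],"slide":[0,0,-3.4],"hand":0.6},{"angular":[0,0,0],"slide":[0,0,-3.4],"hand":0.6},{"angular":[0,0,0],"slide":[0,0,-3.4],"hand":0.6},{"angular":[0,0,0],"slide":[0,-2.35,0],"hand":0.6},{"angular":[0,0,0],"slide":[0,-2.35,0],"hand":0.6},{"angular":[0,0,0],"slide":[0,-2.35,0],"hand":0.6},{"angular":[0,0,0],"slide":[0,-2.35,0],"hand":0.6},{"angular":[0,0,0],"slide":[0,-2.35,0],"hand":0.6},{"angular":[0,0,0],"slide":[0,-2.35,0],"hand":0.6},{"angular":[0,0,0],"slide":[0,-2.35,0],"hand":0.6},{"angular":[0,0,0],"slide":[0,-2.35,0],"hand":0.6},{"angular":[0,0,0],"slide":[0,-2.35,0],"hand":0.6},{"angular":[0,0,0],"slide":[0,-2.35,0],"hand":0.6},{"angular":[0,0,0],"slide":[0,0,0],"hand":0.6}]'
python3 -m pendant '[{"angular":[0,0,1],"slide":[0,0,0],"hand":0.6},{"angular":[0,0,1],"slide":[0,0,0],"hand":0.6},{"angular":[0,0,1],"slide":[0,0,0],"hand":0.6},{"angular":[0,0,1],"slide":[0,0,0],"hand":0.6},{"angular":[0,0,1],"slide":[0,0,0],"hand":0.6},{"angular":[0,0,1],"slide":[0,0,0],"hand":0.6},{"angular":[0,0,1],"slide":[0,0,0],"hand":0.6},{"angular":[0,0,1],"slide":[0,0,0],"hand":0.6},{"angular":[0,0,1],"slide":[0,0,0],"hand":0.6},{"angular":[0,0,1],"slide":[0,0,0],"hand":0.6},{"angular":[0,0,1],"slide":[0,0,0],"hand":0.6},{"angular":[0,0,1],"slide":[0,0,0],"hand":0.6},{"angular":[0,0,1],"slide":[0,0,0],"hand":0.6},{"angular":[0,0,1],"slide":[0,0,0],"hand":0.6},{"angular":[0,0,1],"slide":[0,0,0],"hand":0.6},{"angular":[0,0,1],"slide":[0,0,0],"hand":0.6},{"angular":[0,0,1],"slide":[0,0,0],"hand":0.6},{"angular":[0,0,1],"slide":[0,0,0],"hand":0.6},{"angular":[0,0,0],"slide":[0,0,0],"hand":0.6}]'
python3 -c "from h import *; go(.446,-.2035,.39,6.2)"
```

```text
time_s: 20.63
position: [0.4191, 0.0197, 0.3919]
orientation: [3.14, 0.0, 1.677]
contact_force: [0.1, -0.3, 0.5]
finger_gap: 0.0508
grip_force: 0.0
time_s: 22.22
position: [0.4218, 0.0201, 0.3908]
orientation: [3.142, 0.0, 0.102]
contact_force: [-0.4, -0.2, 0.3]
finger_gap: 0.0513
grip_force: 0.0
t 22.22 slide [ 0.12 22.49  0.08] turn [ 0.    0.   -0.07] gap 0.0513 [0.4218 0.0201 0.3908]
```

```bash
python3 -m pendant '[{"angular":[0,0,0],"slide":[0,3.2,0],"hand":0.7},{"angular":[0,0,0],"slide":[0,3.2,0],"hand":0.7},{"angular":[0,0,0],"slide":[0,3.2,0],"hand":0.7},{"angular":[0,0,0],"slide":[0,3.2,0],"hand":0.7},{"angular":[0,0,0],"slide":[0,3.2,0],"hand":0.7},{"angular":[0,0,0],"slide":[0,3.2,0],"hand":0.7},{"angular":[0,0,0],"slide":[0,3.2,0],"hand":0.7},{"angular":[0,0,0],"slide":[0,0.1,0],"hand":0.7},{"angular":[0,0,0],"slide":[0,0,0],"hand":0.7},{"angular":[0,0,0],"slide":[0,0,0],"hand":0.7}]'
python3 - <<'E'
from h import *
s=ctrl.read_camera("scene");cv2.imwrite("pics/s6.png",cv2.resize(s[60:280,100:320],None,fx=2.5,fy=2.5))
print([(np.round(d["centre"],3).tolist(),round(d["score"],2)) for d in ctrl.spot_point("scene","lever_grip")])
go(.446,-.2035,.3025,6.2)
E
```

```text
time_s: 23.05
position: [0.4456, -0.2029, 0.3907]
orientation: [-3.141, 0.0, 0.109]
contact_force: [-0.4, -0.1, -0.1]
finger_gap: 0.0595
grip_force: 0.0
[([0.454, -0.198, 0.319], 0.73)]
t 23.15 slide [0.01 0.14 8.86] turn [ 0.   -0.    0.02] gap 0.0599 [ 0.4457 -0.2021  0.3911]
```

View pics/s6.png

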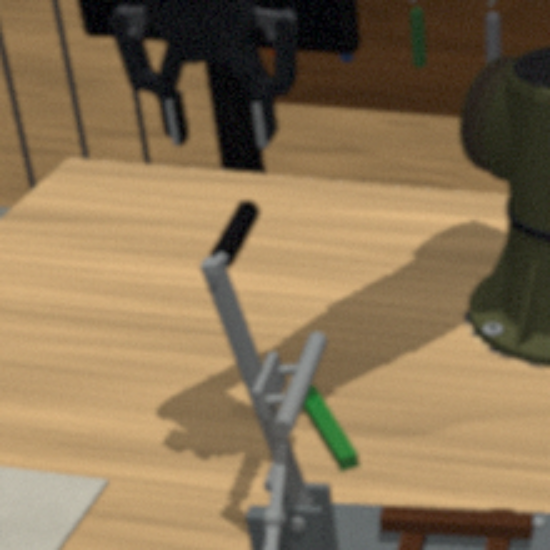

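The open fingers at crop (175,120) and (262,125) straddle the black grip at (235,230). I'll lower and pinch.

```bash
python3 -m pendant '[{"angular":[0,0,0],"slide":[0,0,2.5],"hand":0.7},{"angular":[0,0,0],"slide":[0,0,2.5],"hand":0.7},{"angular":[0,0,0],"slide":[0,0,2],"hand":0.7},{"angular":[0,0,0],"slide":[0,0,1.4],"hand":0.7},{"angular":[0,0,0],"slide":[0,0,0.4],"hand":0.7},{"angular":[0,0,0],"slide":[0,0,0],"hand":0.3},{"angular":[0,0,0],"slide":[0,0,0],"hand":0},{"angular":[0,0,0],"slide":[0,0,0],"hand":0},{"angular":[0,0,0],"slide":[0,0,0],"hand":0},{"angular":[0,0,0],"slide":[0,0,0],"hand":0},{"angular":[0,0,0],"slide":[0,0,0],"hand":0},{"angular":[0,0,0],"slide":[0,0,0],"hand":0},{"angular":[0,0,0],"slide":[0,0,0],"hand":0},{"angular":[0,0,0],"slide":[0,0,0],"hand":0}]' 40
python3 - <<'E'
from h import *
s=ctrl.state();p=s["position"];print(s["finger_gap"],s["grip_force"],s["contact_force"])
# arc in the press y-z plane from the present grip angle about the hinge; rows in tool y (=-press y), tool z (=down), cm
h=np.array([-.130,.085]);psi=np.radians(6.2);ey=np.array([-np.sin(psi),np.cos(psi)])
y0=ey@(p[:2]-[.498,-.0225]);z0=p[2]+.019;a0=np.arctan2(z0-.085,y0+.130);r=np.hypot(z0-.085,y0+.130)
print("y0,z0,r,a0",y0,z0,r,a0,"theta",np.pi/2+.18-a0)
A=np.linspace(np.pi/2+.18,0.0,36);A=A-0
Y=-.130+.240*np.cos(A);Z=.085+.240*np.sin(A)
for i,(dy,dz) in enumerate(zip(-np.diff(Y)*100,-np.diff(Z)*100)):print(i,round(dy,2),round(dz,2),end=" | ")
E
```

```text
time_s: 24.32
position: [0.4459, -0.2017, 0.3043]
orientation: [-3.14, -0.002, 0.109]
contact_force: [-2.9, 10.1, 5.5]
finger_gap: 0.0186
grip_force: 39.2
0.018580169264618498 39.15201008319855 [-2.92087364 10.12782388  5.48648844]
y0,z0,r,a0 -0.17250229947315868 0.32327474659269567 0.24203574183231574 1.7473149869290203 theta 0.0034813398658761763
0 -1.19 -0.19 | 1 -1.19 -0.13 | 2 -1.2 -0.07 | 3 -1.2 -0.01 | 4 -1.2 0.05 | 5 -1.19 0.11 | 6 -1.19 0.17 | 7 -1.18 0.23 | 8 -1.16 0.29 | 9 -1.15 0.35 | 10 -1.13 0.41 | 11 -1.11 0.46 | 12 -1.08 0.52 | 13 -1.06 0.57 | 14 -1.03 0.62 | 15 -0.99 0.67 | 16 -0.96 0.72 | 17 -0.92 0.77 | 18 -0.88 0.81 | 19 -0.84 0.86 | 20 -0.8 0.9 | 21 -0.75 0.94 | 22 -0.7 0.97 | 23 -0.65 1.01 | 24 -0.6 1.04 | 25 -0.55 1.07 | 26 -0.5 1.09 | 27 -0.44 1.12 | 28 -0.38 1.14 | 29 -0.33 1.16 | 30 -0.27 1.17 | 31 -0.21 1.18 | 32 -0.15 1.19 | 33 -0.09 1.2 | 34 -0.03 1.2 |
```

```bash
python3 -m pendant '[{"angular":[0,0,0],"slide":[0,-1.19,-0.19],"hand":0},{"angular":[0,0,0],"slide":[0,-1.19,-0.13],"hand":0},{"angular":[0,0,0],"slide":[0,-1.2,-0.07],"hand":0},{"angular":[0,0,0],"slide":[0,-1.2,-0.01],"hand":0},{"angular":[0,0,0],"slide":[0,-1.2,0.05],"hand":0},{"angular":[0,0,0],"slide":[0,-1.19,0.11],"hand":0},{"angular":[0,0,0],"slide":[0,-1.19,0.17],"hand":0},{"angular":[0,0,0],"slide":[0,-1.18,0.23],"hand":0},{"angular":[0,0,0],"slide":[0,-1.16,0.29],"hand":0},{"angular":[0,0,0],"slide":[0,-1.15,0.35],"hand":0},{"angular":[0,0,0],"slide":[0,0,0],"hand":0}]'
cat >> h.py <<'E'
def lev():
    s=ctrl.state();p=s["position"];psi=np.radians(6.2)
    y=np.array([-np.sin(psi),np.cos(psi)])@(p[:2]-[.498,-.0225])+.130;z=p[2]+.019-.085
    a=np.arctan2(z,y);e=.240-np.hypot(y,z)
    print("theta",round(np.pi/2+.18-a,3),"r",round(np.hypot(y,z),4),"to next-on-arc slide y,z cm",np.round([-e*np.cos(a)*100,-e*np.sin(a)*100],2),"gap",round(s["finger_gap"],4),"F",np.round(s["contact_force"],1),"x",np.round(p,4),np.round(s["orientation"],3))
E
python3 -c "from h import *; lev()"
```

```text
time_s: 25.23
position: [0.4326, -0.0831, 0.2943]
orientation: [-3.141, 0.0, 0.109]
contact_force: [-1.4, -4.3, 0.1]
finger_gap: 0.0184
grip_force: 42.3
theta 0.504 r 0.2409 to next-on-arc slide y,z cm [0.03 0.09] gap 0.0184 F [-1.4 -4.3  0.1] x [ 0.4326 -0.0831  0.2943] [-3.141  0.     0.109]
```

Forces are small and the path follows the arc. Continuing.

```bash
python3 -m pendant '[{"angular":[0,0,0],"slide":[0,-1.13,0.41],"hand":0},{"angular":[0,0,0],"slide":[0,-1.11,0.46],"hand":0},{"angular":[0,0,0],"slide":[0,-1.08,0.52],"hand":0},{"angular":[0,0,0],"slide":[0,-1.06,0.57],"hand":0},{"angular":[0,0,0],"slide":[0,-1.03,0.62],"hand":0},{"angular":[0,0,0],"slide":[0,-0.99,0.67],"hand":0},{"angular":[0,0,0],"slide":[0,-0.96,0.72],"hand":0},{"angular":[0,0,0],"slide":[0,-0.92,0.77],"hand":0},{"angular":[0,0,0],"slide":[0,-0.88,0.81],"hand":0},{"angular":[0,0,0],"slide":[0,-0.84,0.86],"hand":0},{"angular":[0,0,0],"slide":[0,0,0],"hand":0}]'
python3 -c "from h import *; lev()"
```

```text
time_s: 26.15
position: [0.4218, 0.0162, 0.2291]
orientation: [-3.14, 0.001, 0.109]
contact_force: [0.1, -3.3, -1.0]
finger_gap: 0.0187
grip_force: 42.9
theta 1.005 r 0.2404 to next-on-arc slide y,z cm [0.03 0.03] gap 0.0187 F [ 0.1 -3.3 -1. ] x [0.4218 0.0162 0.2291] [-3.14e+00  1.00e-03  1.09e-01]
```

```bash
python3 -m pendant '[{"angular":[0,0,0],"slide":[0,-0.8,0.9],"hand":0},{"angular":[0,0,0],"slide":[0,-0.75,0.94],"hand":0},{"angular":[0,0,0],"slide":[0,-0.7,0.97],"hand":0},{"angular":[0,0,0],"slide":[0,-0.65,1.01],"hand":0},{"angular":[0,0,0],"slide":[0,-0.6,1.04],"hand":0},{"angular":[0,0,0],"slide":[0,-0.55,1.07],"hand":0},{"angular":[0,0,0],"slide":[0,-0.5,1.09],"hand":0},{"angular":[0,0,0],"slide":[0,-0.44,1.12],"hand":0},{"angular":[0,0,0],"slide":[0,-0.38,1.14],"hand":0},{"angular":[0,0,0],"slide":[0,-0.33,1.16],"hand":0},{"angular":[0,0,0],"slide":[0,-0.27,1.17],"hand":0},{"angular":[0,0,0],"slide":[0,0,0],"hand":0}]'
python3 -c "from h import *; lev()"
```

```text
time_s: 27.15
position: [0.4156, 0.0747, 0.1129]
orientation: [-3.141, 0.0, 0.108]
contact_force: [0.1, -0.9, 3.8]
finger_gap: 0.0185
grip_force: 44.6
theta 1.554 r 0.2401 to next-on-arc slide y,z cm [0.01 0.  ] gap 0.0185 F [ 0.1 -0.9  3.8] x [0.4156 0.0747 0.1129] [-3.141  0.     0.108]
```

```bash
python3 -m pendant '[{"angular":[0,0,0],"slide":[0,-0.2,1.1],"hand":0},{"angular":[0,0,0],"slide":[0,-0.13,1.1],"hand":0},{"angular":[0,0,0],"slide":[0,-0.08,0.9],"hand":0},{"angular":[0,0,0],"slide":[0,-0.04,0.7],"hand":0},{"angular":[0,0,0],"slide":[0,0,0.5],"hand":0},{"angular":[0,0,0],"slide":[0,0,0.3],"hand":0},{"angular":[0,0,0],"slide":[0,0,0],"hand":0},{"angular":[0,0,0],"slide":[0,0,0],"hand":0}]' 60
python3 -c "from h import *; lev()"
```

```text
time_s: 27.82
position: [0.4151, 0.0794, 0.0685]
orientation: [-3.14, 0.0, 0.108]
contact_force: [-3.6, 10.6, 7.2]
finger_gap: 0.0182
grip_force: 62.2
theta 1.74 r 0.2403 to next-on-arc slide y,z cm [0.03 0.  ] gap 0.0182 F [-3.6 10.6  7.2] x [0.4151 0.0794 0.0685] [-3.14   0.     0.108]
```

```bash
python3 -m pendant '[{"angular":[0,0,0],"slide":[0,0,0.2],"hand":0},{"angular":[0,0,0],"slide":[0,0,0.1],"hand":0},{"angular":[0,0,0],"slide":[0,0,0],"hand":0},{"angular":[0,0,0],"slide":[0,0,0],"hand":0},{"angular":[0,0,0],"slide":[0,0,0],"hand":0}]'
python3 - <<'E'
from h import *
lev();s=ctrl.read_camera("scene");cv2.imwrite("pics/s7.png",cv2.resize(s[190:340,170:370],None,fx=4,fy=4))
for n in("lever_grip","foot_mid","slat_a_mid","catch_tab"):print(n,[(np.round(d["centre"],3).tolist(),round(d["score"],2)) for d in ctrl.spot_point("scene",n)])
E
```

```text
time_s: 28.23
position: [0.4151, 0.0794, 0.0657]
orientation: [-3.14, -0.0, 0.108]
contact_force: [-4.7, 10.6, 9.3]
finger_gap: 0.0188
grip_force: 62.3
theta 1.752 r 0.2403 to next-on-arc slide y,z cm [ 0.03 -0.  ] gap 0.0188 F [-4.7 10.6  9.3] x [0.4151 0.0794 0.0657] [-3.14  -0.     0.108]
lever_grip [([0.422, 0.079, 0.091], 0.7), ([0.498, -0.02, 0.059], 0.64), ([0.511, -0.151, 0.086], 0.57)]
foot_mid [([0.498, -0.02, 0.057], 0.59)]
slat_a_mid [([0.456, -0.025, 0.046], 0.77)]
catch_tab [([0.646, -0.125, 0.112], 0.91)]
```

View pics/s7.png

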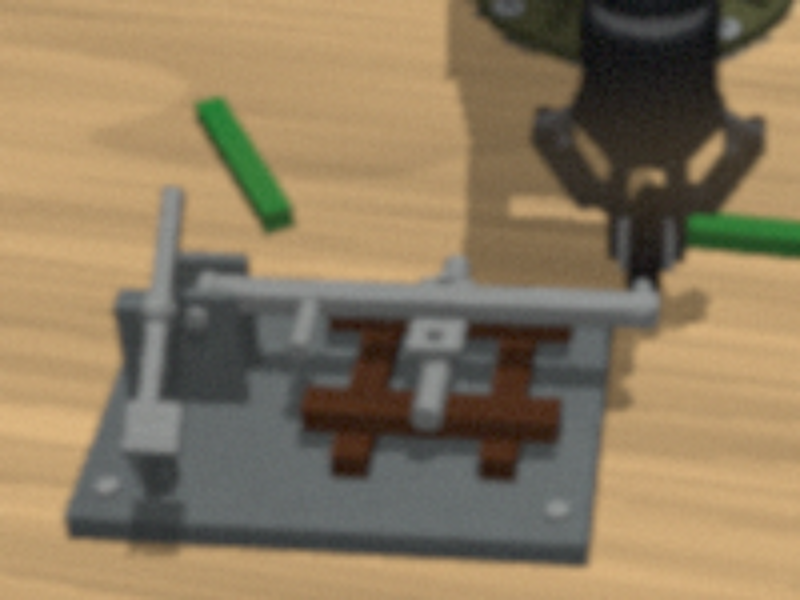

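The lever is level, with its foot across both upper slats at crop (430,390) and the fingers still on the grip. One small extra push will confirm it is on the stop.

```bash
python3 -m pendant '[{"angular":[0,0,0],"slide":[0,0,0.2],"hand":0},{"angular":[0,0,0],"slide":[0,0,0],"hand":0},{"angular":[0,0,0],"slide":[0,0,0],"hand":0},{"angular":[0,0,0],"slide":[0,0,0],"hand":0}]'
```

```text
time_s: 28.82
position: [0.4151, 0.0794, 0.0638]
orientation: [-3.14, -0.0, 0.108]
contact_force: [-5.0, 10.5, 10.3]
finger_gap: 0.0182
grip_force: 62.4
```

```bash
python3 -m pendant '[{"angular":[0,0,0],"slide":[0,0,0.2],"hand":0},{"angular":[0,0,0],"slide":[0,0,0],"hand":0},{"angular":[0,0,0],"slide":[0,0,0],"hand":0}]'
python3 -m pendant '[{"angular":[0,0,0],"slide":[0,0,0.2],"hand":0},{"angular":[0,0,0],"slide":[0,0,0],"hand":0},{"angular":[0,0,0],"slide":[0,0,0],"hand":0}]'
```

```text
time_s: 29.07
position: [0.4152, 0.0795, 0.0623]
orientation: [-3.14, -0.0, 0.108]
contact_force: [-9.7, 9.8, 21.8]
finger_gap: 0.0182
grip_force: 64.5
time_s: 29.32
position: [0.4154, 0.0796, 0.0619]
orientation: [-3.14, -0.001, 0.108]
contact_force: [-24.9, 7.7, 54.4]
finger_gap: 0.018
grip_force: 67.9
```

The force jumped, so the lever is on its stop. I'll ease off the excess and hand in.

```bash
python3 -m pendant '[{"angular":[0,0,0],"slide":[0,0,-0.15],"hand":0},{"angular":[0,0,0],"slide":[0,0,0],"hand":0},{"angular":[0,0,0],"slide":[0,0,0],"hand":0},{"angular":[0,0,0],"slide":[0,0,0],"hand":0}]'
python3 -c "
from h import *
print(ctrl.close_job())"
```

```text
time_s: 29.65
position: [0.4153, 0.0795, 0.0622]
orientation: [-3.14, -0.001, 0.108]
contact_force: [-13.9, 9.0, 29.0]
finger_gap: 0.0181
grip_force: 64.8
the job is handed in; nothing more can be done
None
```

I handed the job in at 29.7 s; no verdict came back. The four slats make the square frame, the catch is off (about 0.63 rad), and the gripper is holding the lever on its lower stop with the foot across both upper slats.

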